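Locate a bearing ring against the flip stop for the microscope

TASK

Set the big bearing ring up for inspection: flip down the stop that carries the adjusting screw until it is fully home, leaving the plain stop up. Then slide the ring, flat on the plate, against the fence and along it to the screw, and press it steadily home against both fence and screw with finger pressure for a moment, never hard and without knocking. Let go and leave it touching both.

Things in the scene. Friction and masses are not known exactly. Their poses are not given: they have to be found in the camera images.
- base_plate: Dark ground steel plate of the fixture, 200 (x) x 500 (y) x 12 mm thick, lying flat on the table; origin at the centre of its underside, so its top is 12 mm up. Its x axis points across the plate towards the fence, away from the robot; y along the fence to the left. It is turned a little (up to 0.15 rad) from the world axes. Bolted down.
- fence: Aluminium T-slot fence on the plate, 24 mm thick (x), 470 mm long (y), 30 mm high; axes as the plate's. Origin at the centre of its underside, on the plate's top. Fixed. The ring slides in front of it (on its -x side).
- fence_face (a point): Point on the fence's front face, half-way along it, 12 mm above the plate; x points into the fence, y along it to the left, z up. The ring touches when ring_center is 31 mm before it (x = -31 mm). To bed home the ring is held half a second with over 2 N on the fence and 3 N on the screw; friction on the fence takes a share, so push about 6 N into it and 10 N along it. Over 20 N on it is too much.
- screw_stop (a joint): Angle (rad) of the flip stop with the adjusting screw through its foot, the one to use: 0 = fully down on its rest, 1.57 = upright, starts at 1.95 to 2.25 leaning back, 2.35 = back stop. Hinge pin along the fence, 14 mm above its top. Stiff friction hinge, stays where left; 2 to 3 N at the roll turn it. Never load it over 25 N, knocks on its rest included. May be the left or right one.
- screw_stop_pin (a point): Centre of the hinge pin of the screw stop, above the middle of the fence. The point turns with the arm; the arm's long direction is the point's -x, the foot hangs to its -z when down, y along the pin.
- screw_stop_roll (a point): Middle of the round finger roll (12 mm diameter, 26 mm long along y) at the free end of the screw stop's arm, 78 mm from the pin. The arm is a bar 14 mm wide (y) and 10 mm thick; its foot, 32 mm (along the arm) x 12 mm (y), is centred 43 mm from the pin and reaches 40 mm off the arm's middle line, 4 mm above the plate when down.
- screw_stop_foot (a point): Point on the right (-y) side of the screw stop's foot where the adjusting screw comes out; stop down: 12 mm above the plate, 31 mm before the fence. The screw runs along the fence and ends in a flat button, 14 mm across, standing 8 to 40 mm out of this face to -y: set by hand, locked, different each time, not reported; find it by feel. Over 15 N from the ring, knocks included, spoils the setting.
- plain_stop (a joint): Angle (rad) of the other flip stop, the same but with a plain foot and no screw; same joint sense. It starts up at 1.95 to 2.25 and is to stay up.
- plain_stop_roll (a point): Middle of the finger roll of the plain stop, 78 mm from its pin. While up, its foot hangs over the fence about 85 mm above the plate and up to 16 mm in front of the fence face, so a tall gripper body should not pass close along the fence there; the plate before the fence is free.
- ring_center (a point): Centre (half-way up) of the loose steel bearing outer ring lying flat on the plate: outside diameter 62 mm, clear bore 53 mm right through, 24 mm high, 120 to 200 g. Starts to the right of both stops, its rim 12 to 36 mm clear of the fence. It touches the screw when its centre is 31 mm to the right of the button's end.
- inner_ring: Bystander: small inner bearing ring, 40 mm diameter, 18 mm high, lying on the plate's front left corner. Leave it.
- roller: Bystander: steel roller standing on the plate behind the fence, 18 mm diameter, 26 mm high. Leave it.
- spray_can: Bystander: white jar, 44 mm diameter, 110 mm high, on the table left of the plate. Leave it.
- caliper: Bystander: digital caliper, 200 mm long, lying front left. Leave it.
- loupe: Bystander: round magnifier, 76 mm diameter, 22 mm high, front right. Leave it.
- bearing_box: Bystander: flat white carton 85 x 85 x 26 mm, left of the plate. Leave it.
- ball_bearing: Bystander: complete ball bearing, 72 mm diameter, 17 mm high, front left. Leave it.

How it is judged:
By the outcome, as a careful person would: the job done as asked, in the order asked, and still so for the second after the job is handed in, with the robot touching nothing.
It also fails if it takes over 67 s, if anything falls off the work surface, if the arm or the gripper's body presses on something with over 40 N, if the wrist force passes 120 N, or if a joint passes its speed limit or range.

ROBOT

A 6-joint arm with a two-finger parallel gripper is mounted at the origin on the work surface. World frame = base frame: x ahead of the robot, y to its left, z up, the work surface at z = 0. Lengths are in m, angles in rad, forces in N, time in s.
With the tool pointing down it reaches from about 0.4 to 0.925 m from the base axis. Payload 3.4 kg.
Tool frame: the origin (TCP) lies between the finger pads; the fingertips stand 17 mm ahead of it and the grasp point (between the pads) lies 2 mm behind it; z points along the fingers, y is the line along which they close (so a half turn about z gives the same grasp; the last joint's range is limited). The gripper opens to 85 mm and grips with 20 to 120 N. Pads are 22 mm wide; open, the fingers measure 114 mm over their backs; the gripper's body (76 mm by 85 mm) begins 54 mm behind the grasp point. The pads swing forward as they close: fully open they stand 13 mm farther back than shut.
Start: joints at [1.028, 0.307, 1.506, -0, 1.328, -0.073], TCP at [0.26, 0.513, 0.248] pointing down, gripper open.
Joint ranges: [-3.12, 3.12], [-1.05, 2.28], [0.14, 2.33], [-1.42, 4.57], [0.1, 2.73], [-2.68, 2.68]. Speed limits (rad/s): [2.57, 2.57, 3.14, 3.14, 3.14, 3.14].

INTERFACE

Orientations are given as [roll, pitch, yaw] about the fixed x, y, z axes, in that order (R = Rz(yaw) Ry(pitch) Rx(roll)).
In Python, from bench import arm gives the robot as it stands.
- The arm moves only by the tool apply_moves, never from a script. Its argument "commands" is a list of rows, each a list of 3 entries, a list of its own where there are three numbers: the shift along the world's x, y, z in cm, then the turn about the world's z in rad, then the closure, from 0 (fully open) to 1 (shut). A call has 1 to 12 rows; each row is the pose to reach, as a shift and turn from the pose commanded when the call began; what a row does not reach only later rows make up. A row lasts 1/8 s, in which the tool goes at most 62.5 mm and 10.7 degrees, less where a joint would pass 70% of its speed; a pose out of reach is approached as far as the arm can. A call with a gripper value outside its range is refused whole. The fingers move at their own pace and stop on an object; "grip_force" is the grip in N (left out, the last holds). Time passes only in rows, so rows that repeat a pose let the fingers close. It gives the time, the measured TCP pose, the force, the opening and the grip force at its end, in the units of the state.
- arm.read_state(): the state, without advancing time (a new reading comes with each control period).
- arm.grab_frame(name): name is "side" or "top"; returns a dict with "frame" (480x640x3 uint8, red, green, blue), "z_map" (480x640 float32, m along the optical axis (not along the pixel's ray), 0 where there is no reading), "camera_matrix" (3x3 intrinsics, pixels), "k1" (the pictures are not rectified: a ray, as slopes to the right and down, at radius r is drawn at 1 + k1 r^2 times it, then the intrinsics apply), "cam_to_world" (4x4, takes a point from camera to world coordinates). Camera axes: x right, y up, looking along -z (the intrinsics and any distortion apply to the point x, -y, -z); pixel columns grow to the right and rows downward; lengths in m; the calibration is good to about 2 mm. A picture is of the moment at which its call begins.
- arm.finish_job(): hands the job in; it is judged then, once.
The state is a dict: "time_s": time; "qpos": joint angles; "qd": joint speeds; "effort": joint torques, N m; "ee_pos": TCP position; "tcp_rot": TCP orientation; "contact_force": force on the tool from outside, world axes, zero at the start; "wrist_torque": the same for the moment, N m; "width": finger opening in m; "gripper_force": force on a finger pad.
Only numpy, scipy, OpenCV 4.12 (cv2) and the standard library are available. Lean on these libraries where they do the work, as an engineer would, in place of code of your own. Each camera call takes 0.05 s, during which the arm holds its last target. There are 200 camera calls.

## Working session

There is one attempt and no reset: what is moved stays moved. The work goes in short steps, Python scripts to look and compute and a tool call to move; the robot and the scene stay as the last step left them, time stands still between calls to the robot, and variables do not carry over. Pictures are saved under pics/ and viewed, at most 10 in all, crops included, and the job is handed in when it is done.

Besides the shell and the picture viewer there is one more tool, called after "Call:" as a command line: name --argument value ..., lists and objects as JSON in quotes. apply_moves: Moves the arm, as the interface text tells. Its arguments: {"type":"object","properties":{"commands":{"type":"array","items":{"type":"array"}},"grip_force":{"type":"number"}},"required":["commands"]}

```bash
mkdir -p pics
cat > h.py <<'E'
import numpy as np, cv2
from bench import arm
def cloud(f):
    K=f["camera_matrix"];z=f["z_map"];h,w=z.shape
    u,v=np.meshgrid(np.arange(w),np.arange(h))
    k=float(f["k1"])
    p=cv2.undistortPoints(np.stack([u,v],-1).reshape(-1,1,2).astype(float),np.array(K,float),np.array([k,0,0,0,0.])).reshape(h,w,2)
    P=np.stack([p[...,0]*z,-p[...,1]*z,-z,np.ones_like(z)],-1)
    W=P@np.array(f["cam_to_world"]).T
    W=W[...,:3].copy();W[z<=0]=np.nan
    return W
def save(f,n): cv2.imwrite(n,f["frame"][...,::-1])
E
python3 - <<'E'
from h import *
for n in("top","side"):
    f=arm.grab_frame(n);save(f,f"pics/{n}0.png");np.save(n+"0.npy",cloud(f));print(np.array(f["cam_to_world"]).round(3),f["k1"],f["camera_matrix"])
s=arm.read_state();print({k:np.round(v,3) for k,v in s.items()})
E
```

```text
[[-0.022  0.991 -0.132  0.292]
 [-1.    -0.023 -0.003  0.051]
 [-0.006  0.132  0.991  1.296]
 [ 0.     0.     0.     1.   ]] -0.04557816277807235 [[554.86516372   0.         326.57661167]
 [  0.         554.86516372 234.71275389]
 [  0.           0.           1.        ]]
[[-0.879  0.207 -0.429  0.015]
 [-0.476 -0.426  0.769  0.843]
 [-0.023  0.881  0.473  0.564]
 [ 0.     0.     0.     1.   ]] 0.01845264847714504 [[469.27701591   0.         321.08746405]
 [  0.         469.27701591 245.56643264]
 [  0.           0.           1.        ]]
{'time_s': np.float64(0.1), 'qpos': array([ 1.028,  0.307,  1.508, -0.   ,  1.328, -0.073]), 'qd': array([ 0.002, -0.002, -0.004, -0.001, -0.001, -0.001]), 'effort': array([ 2.0000e-03, -4.5853e+01, -2.5261e+01,  0.0000e+00,  6.0000e-03,
        0.0000e+00]), 'ee_pos': array([0.26 , 0.512, 0.247]), 'tcp_rot': array([-3.14 , -0.   ,  2.672]), 'contact_force': array([-0.112,  0.243, -0.524]), 'wrist_torque': array([-0.019,  0.022,  0.009]), 'gripper_force': np.float64(0.0), 'width': np.float64(0.086)}
```

View pics/top0.png

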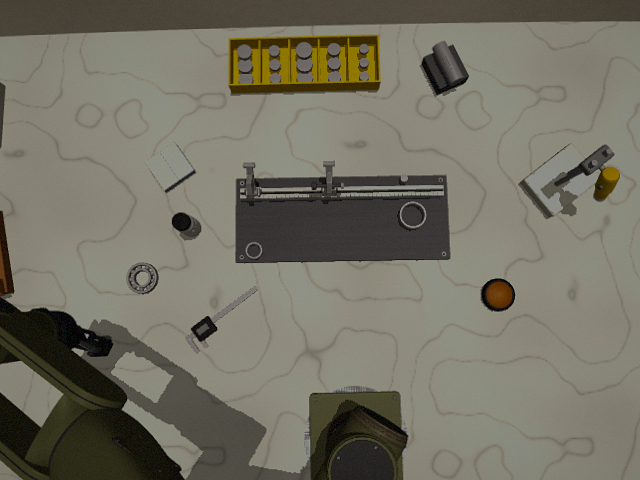

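View pics/side0.png

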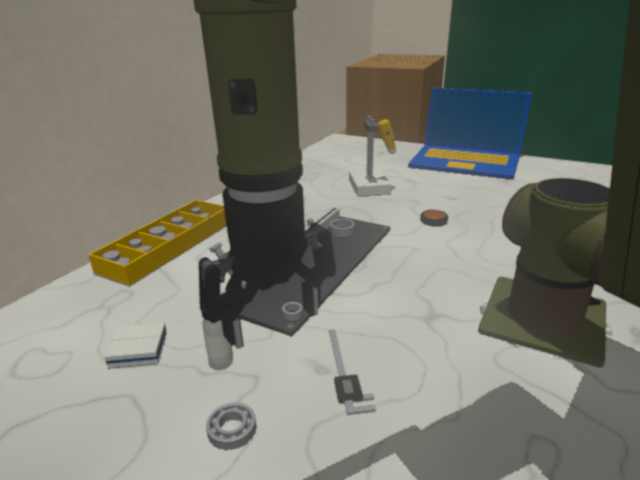

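The top view shows the plate at cols 236–450, rows 178–262. The stops are up at cols 250 and 328, the ring is at (412,215), and the arm blocks the side view. Next I'll zoom in and measure.

Run:
```python
from h import *
im=cv2.imread("pics/top0.png");W=np.load("top0.npy")
c=im[150:215,230:350];c=np.clip(c.astype(float)*1.6,0,255).astype(np.uint8)
cv2.imwrite("pics/crop0.png",cv2.resize(c,None,fx=6.5,fy=6.5,interpolation=cv2.INTER_CUBIC))
X=W[165:275,225:460].reshape(-1,3);X=X[~np.isnan(X[:,0])]
# plate top
z=X[:,2];print(np.histogram(z,bins=np.arange(-.01,.16,.01)))
P=X[(z>.007)&(z<.017)];print("plate",len(P),np.median(P[:,2]))
m=((W[...,2]>.006)&(W[...,2]<.2)).astype(np.uint8);m[:,:225]=0;m[:,460:]=0;m[:165]=0;m[275:]=0
r=cv2.minAreaRect(P[:,:2].astype(np.float32));print(r,cv2.boxPoints(r))
F=X[(z>.036)&(z<.048)]
r=cv2.minAreaRect(F[:,:2].astype(np.float32));print("fence",r,cv2.boxPoints(r),np.median(F[:,2]))
# ring
sub=W[195:235,390:435].reshape(-1,3);R=sub[(sub[:,2]>.030)&(sub[:,2]<.042)]
(cx,cy),rad=cv2.minEnclosingCircle(R[:,:2].astype(np.float32));print("ring",cx,cy,rad,R[:,2].mean(),len(R))
for nm,(a,b) in {"L":(238,262),"R":(314,346)}.items():
    s=W[155:205,a:b].reshape(-1,3);s=s[s[:,2]>.058]
    print(nm,len(s),s.min(0),s.max(0))
    for zz in np.arange(.05,.15,.01):
        t=s[(s[:,2]>=zz)&(s[:,2]<zz+.01)]
        if len(t):print(round(zz,3),len(t),t.min(0).round(4),t.max(0).round(4))
```

```text
(array([ 3208,  6989, 12248,   307,   734,  1559,    49,   126,     4,
           5,    15,    94,   285,   128,     3,     0]), array([-0.01,  0.  ,  0.01,  0.02,  0.03,  0.04,  0.05,  0.06,  0.07,
        0.08,  0.09,  0.1 ,  0.11,  0.12,  0.13,  0.14,  0.15]))
plate 14005 0.012346980706651633
((0.5025660395622253, 0.022886544466018677), (0.545200526714325, 0.26002663373947144), 89.17192840576172) [[ 0.36862665 -0.2478063 ]
 [ 0.62862617 -0.2515642 ]
 [ 0.6365054   0.2935794 ]
 [ 0.3765059   0.2973373 ]]
fence ((0.5320073366165161, 0.015672817826271057), (0.14502161741256714, 0.4698117673397064), 4.903977394104004) [[ 0.4396808   0.24352014]
 [ 0.47984314 -0.22457182]
 [ 0.62433386 -0.2121745 ]
 [ 0.58417153  0.25591746]] 0.042212321468141356
ring 0.526820182800293 -0.1442912071943283 0.05489987134933472 0.036152811008977444 236
L 344 [0.54481099 0.20408998 0.05811341] [0.6139977  0.24091449 0.12996442]
0.05 5 [0.5525 0.2113 0.0581] [0.5706 0.2409 0.06  ]
0.06 66 [0.5512 0.2041 0.0601] [0.5713 0.2407 0.0699]
0.07 4 [0.565  0.2153 0.0734] [0.5773 0.2163 0.0799]
0.08 5 [0.57   0.2148 0.08  ] [0.5833 0.2153 0.0837]
0.09 15 [0.5635 0.2148 0.0902] [0.597  0.2162 0.0996]
0.1 52 [0.5448 0.2145 0.1002] [0.5965 0.2288 0.11  ]
0.11 91 [0.5501 0.2099 0.11  ] [0.614  0.23   0.1199]
0.12 106 [0.5563 0.2087 0.12  ] [0.6128 0.2338 0.13  ]
R 394 [0.54489677 0.0166787  0.05830901] [0.61057147 0.08032093 0.13145339]
0.05 8 [0.5507 0.0293 0.0583] [0.5637 0.0613 0.06  ]
0.06 60 [0.5512 0.0293 0.06  ] [0.5659 0.0656 0.0692]
0.1 41 [0.5449 0.0191 0.1022] [0.5938 0.0803 0.1099]
0.11 184 [0.5476 0.0167 0.11  ] [0.6033 0.08   0.12  ]
0.12 98 [0.5563 0.0193 0.12  ] [0.6106 0.0798 0.1287]
0.13 3 [0.5593 0.0431 0.1303] [0.5616 0.0516 0.1315]
```

View pics/crop0.png

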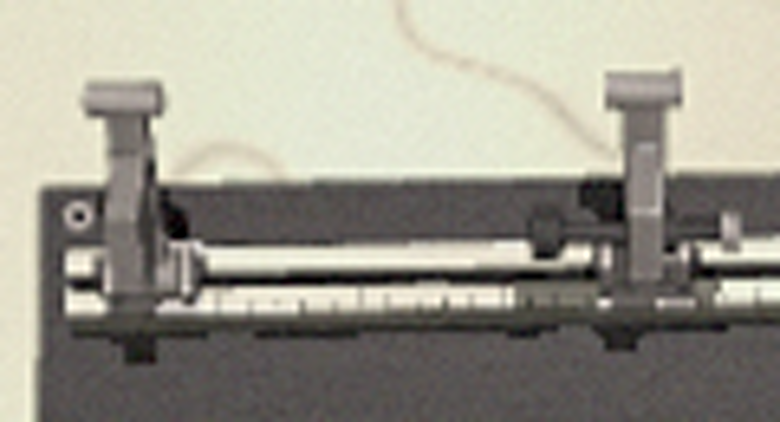

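The crop shows that the right stop (col 328 in the full image) is the one with the screw: knob on the left, button on the right. The left one is plain. Now the fence line, ring and roll need precise values.

Run:
```python
from h import *
W=np.load("top0.npy")
S=W[170:275,225:460].reshape(-1,3);S=S[~np.isnan(S[:,0])]
F=S[(S[:,2]>.038)&(S[:,2]<.046)&(S[:,0]>.54)&(S[:,0]<.61)]
lo=[];hi=[]
for y in np.arange(-.21,.26,.01):
    t=F[abs(F[:,1]-y)<.005]
    if len(t)>8: lo.append((y,np.percentile(t[:,0],3)));hi.append((y,np.percentile(t[:,0],97)))
lo=np.array(lo);hi=np.array(hi)
def rob(a):
    k=np.ones(len(a),bool)
    for _ in range(4):
        p=np.polyfit(a[k,0],a[k,1],1);k=abs(np.polyval(p,a[:,0])-a[:,1])<.003
    return p,k.sum()
print("front",rob(lo),"back",rob(hi),"ext y",np.percentile(F[:,1],[0.2,99.8]))
# plate front edge
P=S[(S[:,2]>.008)&(S[:,2]<.016)];e=[];
for y in np.arange(-.2,.24,.01):
    t=P[abs(P[:,1]-y)<.005]; e.append((y,t[:,0].min()))
print("plate front",rob(np.array(e)))
sub=W[192:240,385:440].reshape(-1,3);R=sub[(sub[:,2]>.031)&(sub[:,2]<.041)&(sub[:,0]<.545)]
from scipy.optimize import least_squares
r=least_squares(lambda p:np.hypot(R[:,0]-p[0],R[:,1]-p[1])-.02875,[.51,-.145],loss="soft_l1",f_scale=.002).x
print("ring",r,len(R),R.min(0),R.max(0))
# screw stop details, row/col of crop: button at crop(730,230)->px
px=lambda a,b:(int(round(150+b/6.5)),int(round(230+a/6.5)))
for n,q in dict(button=(730,228),knob=(545,230),roll=(642,90),roll2=(620,90),roll3=(668,90),arm=(645,170),foot=(645,240),proll=(122,98)).items():
    i,j=px(*q);w=W[i-1:i+2,j-1:j+2].reshape(-1,3);print(n,(i,j),np.nanmedian(w,0).round(4),w[:,2].round(3))
t=W[155:200,332:350].reshape(-1,3);t=t[(t[:,2]>.095)];print("button ext",t[np.argsort(t[:,1])][:12].round(4))
```

```text
front (array([0.0041274 , 0.54827738]), np.int64(42)) back (array([0.00587421, 0.57067472]), np.int64(38)) ext y [-0.21582733  0.25313604]
plate front (array([6.68810914, 0.20064327]), np.int64(1))
ring [ 0.50314172 -0.14300427] 177 [ 0.47308878 -0.17295132  0.03111193] [ 0.53422559 -0.11230071  0.04083727]
button (185, 342) [0.5574 0.0192 0.1178] [0.119 0.119 0.116 0.122 0.121 0.113   nan 0.117 0.117]
knob (185, 314) [0.5588 0.0799 0.1195] [0.115 0.121 0.121 0.119 0.115 0.117 0.12  0.119 0.119]
roll (164, 329) [0.6026 0.0464 0.1255] [0.126   nan 0.125 0.124 0.125 0.126 0.126 0.123 0.127]
roll2 (164, 325) [0.6033 0.0551 0.1237] [0.122 0.124 0.125 0.124 0.122 0.125 0.116 0.125 0.123]
roll3 (164, 333) [0.6032 0.0377 0.1224] [0.125 0.127 0.121 0.121 0.125 0.122 0.122 0.126 0.122]
arm (176, 329) [0.5785 0.0469 0.1152] [0.114 0.114 0.112 0.115 0.114 0.117 0.115 0.118 0.116]
foot (187, 329) [0.554  0.0475 0.1155] [0.119 0.119 0.117 0.116 0.12  0.115 0.114 0.115 0.114]
proll (165, 249) [0.6043 0.2201 0.125 ] [0.123 0.127 0.127 0.127 0.124 0.127 0.125 0.121 0.123]
button ext [[0.5655 0.0167 0.1107]
 [0.562  0.0169 0.1162]
 [0.5583 0.0169 0.1127]
 [0.5597 0.017  0.1163]
 [0.554  0.017  0.112 ]
 [0.5552 0.0171 0.1165]
 [0.5643 0.019  0.116 ]
 [0.5617 0.0191 0.1178]
 [0.5526 0.0191 0.1084]
 [0.5592 0.0192 0.1188]
 [0.5537 0.0192 0.1136]
 [0.5552 0.0193 0.1168]]<stdin>:13: RankWarning: Polyfit may be poorly conditioned
<stdin>:13: RankWarning: Polyfit may be poorly conditioned
<stdin>:13: RankWarning: Polyfit may be poorly conditioned
```

The fence is nearly square to the world axes (yaw ≈ -0.005), with its front face at x≈0.548. The ring is at (0.503,-0.143). The roll is at about (0.603,0.047,0.119), 77 mm from the pin at (0.560,0.056), so θ≈2.15. These fit the given sizes. I'll close the fingers and go behind the roll.

Call:
apply_moves --commands '[[[2, -2, 0], 0.1, 1], [[6, -7, 0], 0.2, 1], [[10, -12, 0], 0.3, 1], [[14, -17, 0], 0.4, 1], [[18, -22, 0], 0.47, 1], [[22, -27, 0], 0.47, 1], [[26, -32, 0], 0.47, 1], [[30, -37, 0], 0.47, 1], [[34, -42, 0], 0.47, 1], [[37, -45, 0], 0.47, 1], [[38.5, -46.6, 0], 0.47, 1], [[38.5, -46.6, -3], 0.47, 1]]'

```text
time_s: 1.6
ee_pos: [0.6483, 0.0453, 0.2198]
tcp_rot: [3.141, 0.006, 3.14]
contact_force: [-0.1, -0.1, -0.5]
width: -0.0
gripper_force: 0.0
```

Call:
apply_moves --commands '[[[0, 0, -3], 0, 1], [[0, 0, -6], 0, 1], [[0, 0, -8.5], 0, 1], [[0, 0, -9.3], 0, 1], [[0, 0, -9.3], 0, 1], [[0, 0, -9.3], 0, 1]]'

```text
time_s: 2.35
ee_pos: [0.6461, 0.047, 0.1265]
tcp_rot: [3.142, 0.002, -3.141]
contact_force: [-0.1, -0.2, -0.2]
width: -0.0003
gripper_force: 0.0
```

```bash
cat > snap.py <<'E'
import sys
from h import *
f=arm.grab_frame(sys.argv[1]);save(f,"pics/_s.png");np.save("s.npy",cloud(f))
x0,x1,y0,y1=map(int,sys.argv[3:7]);c=f["frame"][y0:y1,x0:x1,::-1];k=min(800/(x1-x0),600/(y1-y0))
cv2.imwrite(sys.argv[2],cv2.resize(np.clip(c*1.4,0,255).astype(np.uint8),None,fx=k,fy=k,interpolation=cv2.INTER_CUBIC))
E
python3 snap.py side pics/s1.png 170 390 160 325
```

```text
(no output)
```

View pics/s1.png

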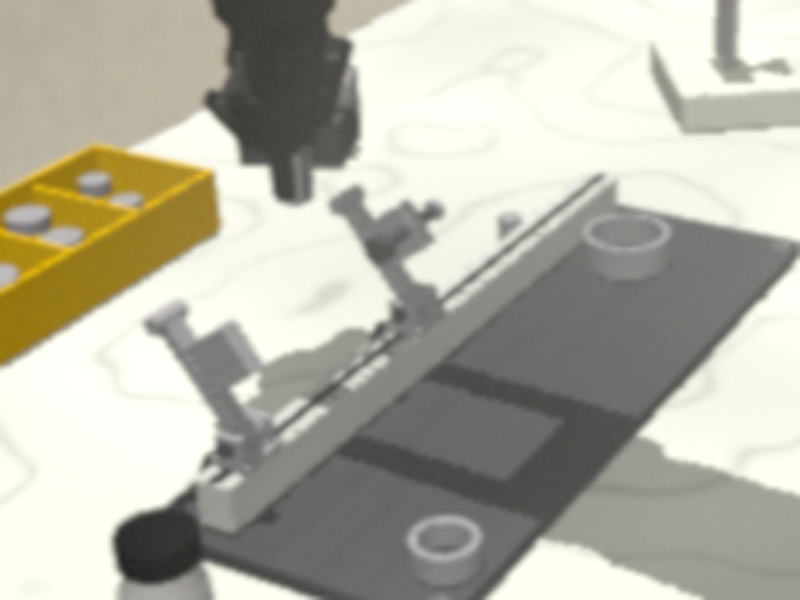

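The side view shows the shut fingertips at (293,195) in the crop, standing behind the screw stop's roll at (350,200). I'll check both in 3D.

Run:
```python
from h import *
W=np.load("s.npy");k=800/220
for n,(a,b,c,d) in dict(tip=(270,318,165,205),roll=(330,368,187,218)).items():
    t=W[160+int(c/k):160+int(d/k)+1,170+int(a/k):170+int(b/k)+1].reshape(-1,3);t=t[(t[:,0]>.57)&(t[:,0]<.68)&(t[:,1]<.09)&(t[:,2]>.08)]
    print(n,len(t),np.percentile(t,[3,50,97],axis=0).round(4))
```

```text
tip 131 [[0.6331 0.0383 0.1124]
 [0.638  0.0528 0.1272]
 [0.6517 0.0603 0.1416]]
roll 74 [[0.5915 0.0346 0.1116]
 [0.5993 0.049  0.1207]
 [0.6069 0.0587 0.1269]]
```

Call:
apply_moves --commands '[[[-0.8, 0, 0], 0, 1], [[-1.6, 0, 0], 0, 1], [[-2, 0, 0], 0, 1], [[-2.3, 0, 0], 0, 1], [[-2.6, 0, 0.1], 0, 1], [[-3, 0, 0.2], 0, 1], [[-3.5, 0, 0.4], 0, 1], [[-4, 0, 0.6], 0, 1], [[-4.5, 0, 0.8], 0, 1], [[-5, 0, 1], 0, 1]]'

```text
time_s: 3.65
ee_pos: [0.5953, 0.0467, 0.1357]
tcp_rot: [3.142, 0.001, -3.141]
contact_force: [3.1, 0.1, 2.6]
width: 0.0002
gripper_force: 1.5
```

```bash
cat > st.py <<'E'
from h import *
s=arm.read_state();print(round(float(s["time_s"]),2),np.round(s["ee_pos"],4),np.round(s["contact_force"],1),np.round(s["wrist_torque"],2))
f=arm.grab_frame("side");W=cloud(f);t=W.reshape(-1,3)
b=t[(t[:,0]>.45)&(t[:,0]<.64)&(abs(t[:,1]-.047)<.018)&(t[:,2]>.05)&(t[:,2]<.16)]
for x in np.arange(.46,.64,.01):
    q=b[abs(b[:,0]-x)<.005]
    if len(q):print(round(x,3),len(q),q[:,2].min().round(3),q[:,2].max().round(3),end=" | ")
E
python3 st.py
```

```text
3.65 [0.5953 0.0467 0.1357] [3.1 0.1 2.6] [ 0.04 -0.48 -0.02]
0.53 74 0.092 0.124 | 0.54 50 0.092 0.123 | 0.55 96 0.051 0.122 | 0.56 88 0.05 0.119 | 0.57 116 0.05 0.139 | 0.58 64 0.102 0.16 | 0.59 81 0.121 0.16 | 0.6 35 0.121 0.157 |
```

Call:
apply_moves --commands '[[[-0.5, 0, 0.2], 0, 1], [[-1, 0, 0.3], 0, 1], [[-1.5, 0, 0.5], 0, 1], [[-2, 0, 0.5], 0, 1], [[-2.5, 0, 0.5], 0, 1], [[-3, 0, 0.5], 0, 1], [[-3.5, 0, 0.4], 0, 1], [[-4, 0, 0.2], 0, 1], [[-4.5, 0, 0.1], 0, 1], [[-5, 0, -0.1], 0, 1], [[-5.5, 0, -0.3], 0, 1]]'

```text
time_s: 5.08
ee_pos: [0.5398, 0.0467, 0.1322]
tcp_rot: [3.142, -0.0, -3.141]
contact_force: [2.0, 0.5, 0.5]
width: -0.0003
gripper_force: 0.9
```

```bash
python3 st.py
```

```text
5.08 [0.5398 0.0467 0.1322] [2.  0.5 0.5] [ 0.08 -0.26  0.01]
0.49 4 0.086 0.089 | 0.5 43 0.073 0.096 | 0.51 91 0.062 0.13 | 0.52 110 0.072 0.159 | 0.53 178 0.072 0.16 | 0.54 90 0.074 0.154 | 0.55 83 0.05 0.153 | 0.56 26 0.053 0.071 | 0.57 4 0.054 0.062 |
```

Call:
apply_moves --commands '[[[0.8, 0, 0], 0, 1], [[0.8, 0, 1.5], 0, 1], [[0.8, 0, 3], 0, 1], [[-1, 0, 3.2], 0, 1], [[-2.4, 0, 3], 0, 1], [[-2.4, 0, 2], 0, 1], [[-2.5, 0, 1.5], 0, 1], [[-2.8, 0, 1.1], 0, 1], [[-3.2, 0, 0.6], 0, 1], [[-3.6, 0, 0.1], 0, 1], [[-4, 0, -0.5], 0, 1]]'

```text
time_s: 6.5
ee_pos: [0.4975, 0.0467, 0.1269]
tcp_rot: [-3.142, -0.005, -3.141]
contact_force: [-3.7, -0.9, 5.4]
width: 0.0002
gripper_force: 2.7
```

Call:
apply_moves --commands '[[[-0.3, 0, -0.5], 0, 1], [[-0.6, 0, -1], 0, 1], [[-0.9, 0, -1.5], 0, 1], [[-1.1, 0, -2], 0, 1], [[-1.3, 0, -2.5], 0, 1], [[-1.4, 0, -3], 0, 1], [[-1.5, 0, -3.4], 0, 1], [[-1.6, 0, -3.7], 0, 1]]'

```text
time_s: 7.5
ee_pos: [0.4847, 0.0467, 0.0901]
tcp_rot: [-3.142, 0.001, -3.141]
contact_force: [-0.3, 0.4, 1.7]
width: -0.0
gripper_force: 0.7
```

```bash
python3 st.py
```

```text
7.5 [0.4847 0.0467 0.0901] [-0.3  0.4  1.7] [0.   0.11 0.  ]
0.46 1 0.152 0.152 | 0.47 226 0.068 0.16 | 0.48 133 0.063 0.148 | 0.49 60 0.062 0.143 | 0.5 39 0.051 0.071 | 0.51 37 0.051 0.07 | 0.52 39 0.05 0.069 | 0.53 26 0.051 0.067 | 0.54 23 0.056 0.066 | 0.55 52 0.05 0.067 | 0.56 36 0.05 0.067 | 0.57 6 0.056 0.063 |
```

Call:
apply_moves --commands '[[[-0.1, 0, -0.2], 0, 1], [[-0.1, 0, -0.4], 0, 1], [[-0.1, 0, -0.55], 0, 1], [[-0.1, 0, -0.7], 0, 1], [[-0.1, 0, -0.8], 0, 1], [[-0.1, 0, -0.9], 0, 1], [[-0.1, 0, -0.95], 0, 1]]'

```text
time_s: 8.43
ee_pos: [0.4832, 0.0467, 0.0807]
tcp_rot: [3.142, -0.0, -3.141]
contact_force: [-0.4, -1.3, 1.1]
width: 0.0
gripper_force: 0.6
```

Call:
apply_moves --commands '[[[0, 0, -0.07], 0, 1], [[0, 0, -0.12], 0, 1]]'

```text
time_s: 8.68
ee_pos: [0.4831, 0.0467, 0.0795]
tcp_rot: [-3.142, -0.0, -3.141]
contact_force: [0.6, 0.7, 1.4]
width: 0.0
gripper_force: 0.6
```

Call:
apply_moves --commands '[[[0, 0, -0.05], 0, 1], [[0, 0, -0.08], 0, 1]]'

```text
time_s: 8.93
ee_pos: [0.4831, 0.0467, 0.0789]
tcp_rot: [-3.142, -0.0, -3.141]
contact_force: [-1.8, -0.7, 5.1]
width: 0.0
gripper_force: 2.2
```

Call:
apply_moves --commands '[[[0, 0, -0.04], 0, 1], [[0, 0, -0.04], 0, 1]]'

```text
time_s: 9.18
ee_pos: [0.4831, 0.0467, 0.0788]
tcp_rot: [-3.142, -0.0, -3.141]
contact_force: [-1.9, -0.3, 6.1]
width: -0.0001
gripper_force: 3.0
```

Call:
apply_moves --commands '[[[0, 0, -0.04], 0, 1], [[0, 0, -0.04], 0, 1]]'

```text
time_s: 9.43
ee_pos: [0.4832, 0.0467, 0.0787]
tcp_rot: [-3.142, 0.0, -3.141]
contact_force: [-2.3, -0.4, 8.7]
width: 0.0005
gripper_force: 4.4
```

The stop is home: force rises while position holds, and the tip height matches 0° down. I'll lift off and go to the ring.

Call:
apply_moves --commands '[[[0, 0, 1], 0, 1], [[0, 0, 3], 0, 1], [[0.5, -4, 4], -0.15, 1], [[1, -9, 4], -0.3, 1], [[1.5, -14, 4], -0.47, 1], [[2, -18, 3.5], -0.47, 1], [[2, -19, 3], -0.47, 1], [[2, -19, 1.5], -0.47, 1], [[2, -19, 1], -0.47, 1]]'

```text
time_s: 10.55
ee_pos: [0.5018, -0.1416, 0.0865]
tcp_rot: [3.142, -0.004, 2.673]
contact_force: [0.5, 0.7, -0.8]
width: -0.0
gripper_force: 0.0
```

```bash
python3 snap.py side pics/s2.png 200 420 160 325
python3 - <<'E'
from h import *
from scipy.optimize import least_squares
t=np.load("s.npy").reshape(-1,3)
R=t[(t[:,2]>.031)&(t[:,2]<.041)&(t[:,0]>.46)&(t[:,0]<.538)&(t[:,1]>-.18)&(t[:,1]<-.1)]
print("ring",least_squares(lambda p:np.hypot(R[:,0]-p[0],R[:,1]-p[1])-.02875,[.503,-.143],loss="soft_l1",f_scale=.002).x,len(R))
b=t[(t[:,0]>.44)&(t[:,0]<.6)&(abs(t[:,1]-.047)<.018)&(t[:,2]>.045)&(t[:,2]<.16)]
for x in np.arange(.46,.6,.01):
    q=b[abs(b[:,0]-x)<.005]
    if len(q):print(round(x,3),len(q),np.percentile(q[:,2],90).round(4),end=" | ")
b=t[(t[:,0]>.50)&(t[:,0]<.535)&(t[:,1]>0)&(t[:,1]<.1)&(t[:,2]>.016)&(t[:,2]<.04)]
print(len(b),np.percentile(b[:,1],[1,5,50,95]) if len(b) else 0)
s=arm.read_state();print(s["ee_pos"],s["tcp_rot"],s["contact_force"])
E
```

```text
ring [ 0.50071348 -0.14407412] 133
0.47 4 0.0595 | 0.48 49 0.0633 | 0.49 22 0.0628 | 0.5 36 0.0628 | 0.51 39 0.0626 | 0.52 34 0.0621 | 0.53 35 0.0625 | 0.54 29 0.0633 | 0.55 73 0.064 | 0.56 44 0.0649 | 0.57 9 0.0639 | 166 [0.01979318 0.04208784 0.05249285 0.08502424]
[ 0.5017576  -0.14146381  0.08629376] [-3.14149818 -0.00396343  2.67310308] [ 0.53559045 -0.03218673 -0.1368705 ]
```

View pics/s2.png

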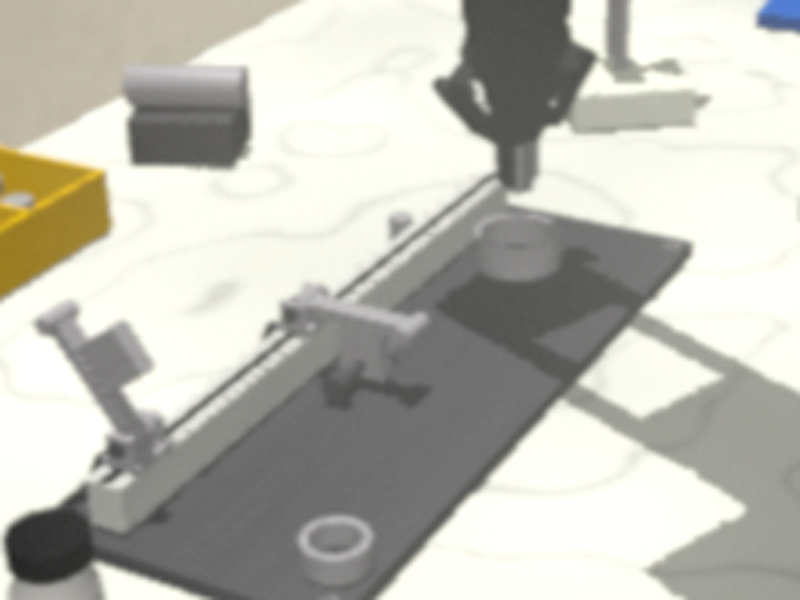

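The screw stop is down and level, with its arm flat at crop (350,310). The plain stop is up. The fingertips (517,180) are right over the ring (517,245). Entering the bore.

Call:
apply_moves --commands '[[[0, -0.1, -1.5], 0, 1], [[0, -0.2, -3], 0, 1], [[0, -0.2, -4.2], 0, 1], [[0, -0.2, -4.8], 0, 1], [[0, -0.2, -4.8], 0, 1], [[0.4, -0.2, -4.8], 0, 1], [[0.7, -0.2, -4.8], 0, 1], [[0.9, -0.2, -4.8], 0, 1]]'

```text
time_s: 11.6
ee_pos: [0.5131, -0.1455, 0.0404]
tcp_rot: [3.141, 0.001, 2.672]
contact_force: [-0.5, -0.3, -0.8]
width: -0.0003
gripper_force: 0.0
```

Call:
apply_moves --commands '[[[0.2, 0, 0], 0, 1], [[0.4, 0, 0], 0, 1], [[0.6, 0, 0], 0, 1], [[0.8, 0, 0], 0, 1]]'

```text
time_s: 12.1
ee_pos: [0.5198, -0.1451, 0.0399]
tcp_rot: [-3.141, -0.001, 2.672]
contact_force: [-1.4, 0.1, 0.9]
width: 0.0002
gripper_force: 0.7
```

```bash
cat > rg.py <<'E'
from h import *
from scipy.optimize import least_squares
s=arm.read_state();print(round(float(s["time_s"]),2),np.round(s["ee_pos"],4),np.round(s["contact_force"],1))
for n in ("top","side"):
    t=cloud(arm.grab_frame(n)).reshape(-1,3);e=s["ee_pos"]
    R=t[(t[:,2]>.031)&(t[:,2]<.0385)&(t[:,0]>e[0]-.06)&(t[:,0]<.545)&(abs(t[:,1]-e[1])<.05)]
    d=R[:,:2]-e[:2];R=R[np.hypot(*d.T)>.02]
    r=least_squares(lambda p:np.hypot(R[:,0]-p[0],R[:,1]-p[1])-.02875,e[:2]-[.005,0],loss="soft_l1",f_scale=.001)
    print(n,r.x.round(4),len(R))
E
python3 rg.py
```

```text
12.1 [ 0.5198 -0.1451  0.0399] [-1.4  0.1  0.9]
top [ 0.5148 -0.1451] 0
side [ 0.5051 -0.143 ] 109
```

Call:
apply_moves --commands '[[[0.2, 0, 0], 0, 1], [[0.4, 0, 0], 0, 1], [[0.55, 0, 0], 0, 1], [[0.65, 0, 0], 0, 1], [[0.72, 0, 0], 0, 1], [[0.8, 0, 0], 0, 1]]'

```text
time_s: 12.95
ee_pos: [0.5283, -0.1452, 0.04]
tcp_rot: [-3.142, -0.0, 2.672]
contact_force: [-1.4, -0.3, 0.1]
width: 0.0003
gripper_force: 0.5
```

Call:
apply_moves --commands '[[[0.08, 0, 0], 0, 1], [[0.15, 0, 0], 0, 1]]'

```text
time_s: 13.2
ee_pos: [0.5293, -0.1452, 0.0399]
tcp_rot: [-3.141, -0.001, 2.672]
contact_force: [-2.5, -0.1, 0.7]
width: -0.0002
gripper_force: 1.5
```

```bash
python3 rg.py
```

```text
13.2 [ 0.5293 -0.1452  0.0399] [-2.5 -0.1  0.7]
top [ 0.5243 -0.1452] 0
side [ 0.5135 -0.1423] 110
```

Call:
apply_moves --commands '[[[0.06, 0, 0], 0, 1], [[0.12, 0, 0], 0, 1]]'

```text
time_s: 13.55
ee_pos: [0.5295, -0.1451, 0.0398]
tcp_rot: [-3.141, -0.003, 2.672]
contact_force: [-6.4, -1.6, 3.2]
width: -0.0001
gripper_force: 3.1
```

Call:
apply_moves --commands '[[[0.06, 0, 0], 0, 1], [[0.12, 0, 0], 0, 1]]'

```text
time_s: 13.8
ee_pos: [0.5297, -0.145, 0.0398]
tcp_rot: [-3.14, -0.005, 2.672]
contact_force: [-7.4, -0.8, 5.7]
width: 0.0002
gripper_force: 4.1
```

The ring is at the fence. I'll back off in x so the push normal lies diagonally, then travel along y.

Call:
apply_moves --commands '[[[-0.4, 0, 0], 0, 1], [[-0.8, 0.2, 0], 0, 1], [[-0.8, 0.5, 0], 0, 1], [[-0.8, 0.8, 0], 0, 1], [[-0.8, 1.1, 0], 0, 1], [[-0.8, 1.4, 0], 0, 1], [[-0.8, 1.7, 0], 0, 1], [[-0.8, 2.1, 0], 0, 1], [[-0.8, 2.5, 0], 0, 1]]'

```text
time_s: 14.92
ee_pos: [0.5241, -0.1201, 0.04]
tcp_rot: [-3.142, -0.0, 2.672]
contact_force: [-1.2, -1.8, -0.1]
width: -0.0
gripper_force: 0.8
```

```bash
python3 rg.py
```

```text
14.93 [ 0.5241 -0.1201  0.04  ] [-1.2 -1.8 -0.1]
top [ 0.5191 -0.1201] 0
side [ 0.5133 -0.1264] 102
```

Call:
apply_moves --commands '[[[0, 0.6, 0], 0, 1], [[0, 1.4, 0], 0, 1], [[0, 2.2, 0], 0, 1], [[0, 3, 0], 0, 1], [[0, 3.8, 0], 0, 1], [[0.05, 4.6, 0], 0, 1], [[0.05, 5.4, 0], 0, 1], [[0.05, 6.2, 0], 0, 1], [[0.05, 7, 0], 0, 1], [[0.05, 7.6, 0], 0, 1], [[0.05, 8, 0], 0, 1], [[0.05, 8.3, 0], 0, 1]]'

```text
time_s: 16.52
ee_pos: [0.5247, -0.0371, 0.04]
tcp_rot: [-3.142, -0.0, 2.672]
contact_force: [-1.3, -1.8, 0.5]
width: 0.0001
gripper_force: 0.8
```

```bash
python3 rg.py;python3 snap.py top pics/t3.png 290 400 160 240
```

```text
16.52 [ 0.5247 -0.0371  0.04  ] [-1.3 -1.8  0.5]
top [ 0.5313 -0.0417] 4
side [ 0.5133 -0.0442] 105
```

View pics/t3.png

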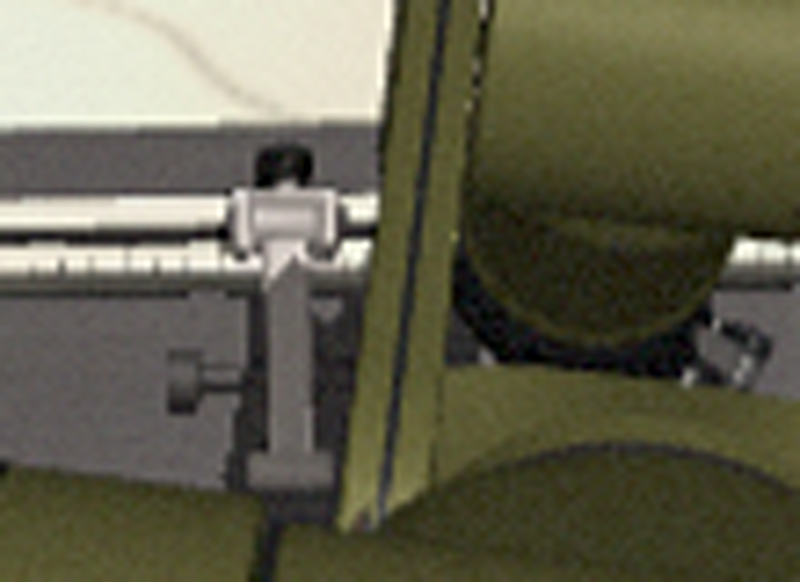

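The arm hides the ring from above, and the stop is still down at (290,370). I'll approach the screw slowly.

Call:
apply_moves --commands '[[[0, 0.3, 0], 0, 1], [[0, 0.6, 0], 0, 1], [[0, 0.9, 0], 0, 1], [[0, 1.2, 0], 0, 1], [[0, 1.5, 0], 0, 1], [[0, 1.7, 0], 0, 1], [[0, 1.85, 0], 0, 1], [[0, 1.95, 0], 0, 1], [[0, 2.05, 0], 0, 1]]'

```text
time_s: 17.8
ee_pos: [0.5247, -0.0168, 0.04]
tcp_rot: [-3.142, -0.0, 2.672]
contact_force: [-0.4, -1.7, -0.1]
width: -0.0002
gripper_force: 0.8
```

Call:
apply_moves --commands '[[[0, 0.1, 0], 0, 1], [[0, 0.2, 0], 0, 1], [[0, 0.3, 0], 0, 1]]'

```text
time_s: 18.18
ee_pos: [0.5247, -0.0138, 0.04]
tcp_rot: [-3.142, -0.0, 2.672]
contact_force: [-1.0, -2.2, 0.7]
width: -0.0001
gripper_force: 0.8
```

Call:
apply_moves --commands '[[[0, 0.1, 0], 0, 1], [[0, 0.2, 0], 0, 1], [[0, 0.3, 0], 0, 1]]'

```text
time_s: 18.55
ee_pos: [0.5247, -0.0107, 0.04]
tcp_rot: [3.142, 0.0, 2.672]
contact_force: [-1.1, -2.4, 0.1]
width: 0.0004
gripper_force: 0.8
```

Call:
apply_moves --commands '[[[0, 0.07, 0], 0, 1], [[0, 0.14, 0], 0, 1]]'

```text
time_s: 18.8
ee_pos: [0.5247, -0.0094, 0.04]
tcp_rot: [-3.142, 0.0, 2.672]
contact_force: [-0.5, -0.3, 0.9]
width: -0.0002
gripper_force: 0.8
```

Call:
apply_moves --commands '[[[0, 0.07, 0], 0, 1], [[0, 0.14, 0], 0, 1]]'

```text
time_s: 19.05
ee_pos: [0.5247, -0.008, 0.04]
tcp_rot: [-3.142, 0.0, 2.672]
contact_force: [-1.6, -1.1, -0.3]
width: -0.0001
gripper_force: 0.8
```

Call:
apply_moves --commands '[[[0, 0.07, 0], 0, 1], [[0, 0.14, 0], 0, 1]]'

```text
time_s: 19.3
ee_pos: [0.5246, -0.0071, 0.04]
tcp_rot: [-3.141, 0.0, 2.672]
contact_force: [-0.9, -5.2, 0.2]
width: -0.0
gripper_force: 2.1
```

Screw contact is where I predicted it. Now I'll build up the pressure gently.

Call:
apply_moves --commands '[[[0.03, 0.02, 0], 0, 1], [[0.06, 0.04, 0], 0, 1]]'

```text
time_s: 19.55
ee_pos: [0.5248, -0.0068, 0.0399]
tcp_rot: [-3.14, -0.001, 2.672]
contact_force: [-1.5, -7.1, 1.3]
width: -0.0003
gripper_force: 2.8
```

Call:
apply_moves --commands '[[[0.03, 0.02, 0], 0, 1], [[0.06, 0.02, 0], 0, 1]]'

```text
time_s: 19.8
ee_pos: [0.5249, -0.0068, 0.0399]
tcp_rot: [-3.14, -0.001, 2.672]
contact_force: [-3.9, -6.0, 2.4]
width: 0.0003
gripper_force: 3.3
```

Call:
apply_moves --commands '[[[0.03, 0.03, 0], 0, 1], [[0.05, 0.05, 0], 0, 1]]'

```text
time_s: 20.05
ee_pos: [0.525, -0.0066, 0.0398]
tcp_rot: [-3.139, -0.002, 2.673]
contact_force: [-4.3, -8.1, 2.4]
width: -0.0002
gripper_force: 4.1
```

Call:
apply_moves --commands '[[[0.02, 0.02, 0], 0, 1], [[0.02, 0.02, 0], 0, 1]]'

```text
time_s: 20.3
ee_pos: [0.525, -0.0066, 0.0399]
tcp_rot: [-3.138, -0.002, 2.673]
contact_force: [-3.1, -9.4, 2.1]
width: 0.0002
gripper_force: 4.3
```

Call:
apply_moves --commands '[[[0.04, 0.02, 0], 0, 1], [[0.06, 0.02, 0], 0, 1], [[0.06, 0.02, 0], 0, 1], [[0.06, 0.02, 0], 0, 1]]'

```text
time_s: 20.8
ee_pos: [0.525, -0.0066, 0.0398]
tcp_rot: [-3.138, -0.003, 2.673]
contact_force: [-4.7, -8.3, 2.4]
width: 0.0001
gripper_force: 4.9
```

Call:
apply_moves --commands '[[[0.03, 0, 0], 0, 1], [[0.03, 0, 0], 0, 1], [[0.03, 0, 0], 0, 1], [[0.03, 0, 0], 0, 1], [[0.03, 0, 0], 0, 1]]'

```text
time_s: 21.42
ee_pos: [0.5251, -0.0066, 0.0398]
tcp_rot: [-3.138, -0.003, 2.673]
contact_force: [-5.4, -9.9, 3.2]
width: -0.0004
gripper_force: 5.0
```

Call:
apply_moves --commands '[[[0, 0, 0], 0, 1], [[0, 0, 0], 0, 1], [[0, 0, 0], 0, 1], [[0, 0, 0], 0, 1], [[0, 0, 0], 0, 1]]'

```text
time_s: 22.05
ee_pos: [0.5251, -0.0066, 0.0398]
tcp_rot: [-3.138, -0.003, 2.673]
contact_force: [-4.6, -9.3, 4.1]
width: 0.0
gripper_force: 5.0
```

The press held for over a second at about (5, 9.5) N. I'll ease off to the bore's centre and lift out.

Call:
apply_moves --commands '[[[-0.1, -0.05, 0], 0, 1], [[-0.2, -0.12, 0], 0, 1], [[-0.35, -0.25, 0], 0, 1], [[-0.55, -0.45, 0], 0, 1], [[-0.8, -0.7, 0], 0, 1], [[-1.0, -0.9, 0], 0, 1], [[-1.0, -0.9, 0], 0, 1]]'

```text
time_s: 22.92
ee_pos: [0.5173, -0.0141, 0.04]
tcp_rot: [3.142, -0.0, 2.672]
contact_force: [-0.9, -0.1, 0.3]
width: 0.0004
gripper_force: 0.0
```

Call:
apply_moves --commands '[[[0, 0, 0.8], 0, 1], [[0, 0, 2], 0, 1], [[0, 0, 4], 0, 1], [[0, 0, 7], 0, 1], [[0, 0, 10], 0, 1], [[-2, -5, 13], 0, 1], [[-4, -10, 15], 0, 1], [[-6, -15, 15], 0, 1], [[-8, -20, 15], 0, 1], [[-8, -22, 15], 0, 1], [[-8, -22, 15], 0, 1]]'

```text
time_s: 24.3
ee_pos: [0.4381, -0.2352, 0.1907]
tcp_rot: [3.141, 0.002, 2.669]
contact_force: [-0.8, -0.4, -1.0]
width: -0.0002
gripper_force: 0.0
```

```bash
python3 snap.py top pics/t4.png 230 400 150 270
python3 - <<'E'
from h import *
from scipy.optimize import least_squares
for n in("top","side"):
    t=cloud(arm.grab_frame(n)).reshape(-1,3)
    R=t[(t[:,2]>.031)&(t[:,2]<.0395)&(t[:,0]>.47)&(t[:,0]<.542)&(t[:,1]>-.055)&(t[:,1]<.014)]
    print(n,least_squares(lambda p:np.hypot(R[:,0]-p[0],R[:,1]-p[1])-.02875,[.515,-.014],loss="soft_l1",f_scale=.001).x.round(4),len(R),R[:,2].mean())
E
```

```text
top [ 0.5159 -0.0147] 120 0.03571819830994869
side [ 0.513  -0.0157] 103 0.03525375565140364
```

View pics/t4.png

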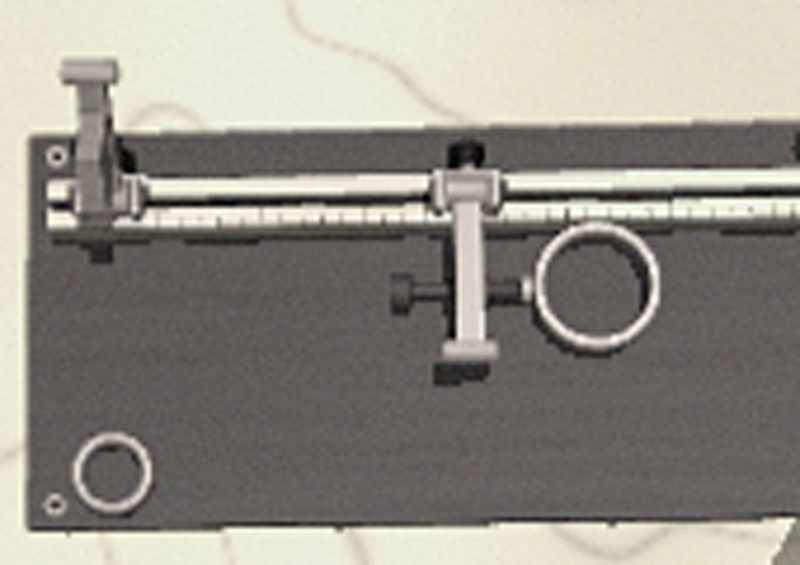

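The ring at (597,287) touches the button (533,290) and the fence. The screw stop is down, the plain stop is up, and the ring position matches the pressed one to within measurement noise. Handing in.

```bash
python3 -c "
from bench import arm
print(arm.finish_job())"
```

```text
the job is handed in; nothing more can be done
None
```

The job is handed in at about 24 s of the 67 s allowed: screw stop fully down, plain stop left up, ring pressed home at about 5 N into the fence and 9.5 N along it for over a second, then released touching both as far as the cameras show (no verdict was returned).

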